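# Sweep the ride tokens through the till's gate

### The arm

A 6-joint arm with a two-finger parallel gripper is mounted at the origin on the work surface. World frame = base frame: x ahead of the robot, y to its left, z up, the work surface at z = 0. Lengths are in m, angles in rad, forces in N, time in s.
With the tool pointing down it reaches from about 0.3 to 0.825 m from the base axis. Payload 5.4 kg.
Tool frame: the origin (TCP) lies at the very end of the fingers, on their centre line; the grasp point (between the pads) lies 19 mm behind it; z points along the fingers, y is the line along which they close (so a half turn about z gives the same grasp; the last joint's range is limited). The gripper opens to 92 mm and grips with 3 to 60 N. Pads are 20 mm wide; open, the fingers measure 128 mm over their backs; the gripper's body (75 mm by 189 mm) begins 69 mm behind the grasp point.
Start: joints at [-1.355, 0.158, 1.597, -0, 1.386, -0.21], TCP at [0.237, -0.524, 0.215] pointing down, gripper open.
Joint ranges: [-2.91, 2.91], [-0.94, 2.29], [0.18, 2.7], [-1.29, 4.43], [0.17, 2.64], [-3, 3]. Speed limits (rad/s): [2.57, 2.57, 3.14, 3.14, 3.14, 3.14].

### API

Orientations are given as a rotation vector (axis times angle).
In Python, from workcell import bot gives the robot as it stands. Calls block until the motion is done:
- bot.goto(position, orientation): joint-space move of the TCP to a pose.
- bot.line_to(position, rot=None, max_speed=0.15): straight line of the TCP; rot=None keeps the orientation; max_speed is the mean speed in m/s.
- bot.set_joints(angles): joint-space move.
- bot.set_gripper(opening, newtons=None): opening from 0.0 (shut) to 1.0 (fully open); newtons is the grip in N (None keeps the last); returns when the fingers have stopped.
- bot.hold(seconds).
- bot.inverse_kinematics(position, orientation): joint angles nearest the present ones, or None.
- bot.read_camera(name): name is "scene" or "top" or "wrist"; returns a dict with "pixels" (400x640x3 uint8, blue, green, red), "fx", "fy", "cx", "cy" (pixels), "R" (3x3) and "t" (3): a world point X has camera coordinates R X + t. Camera axes: x right, y down, z forward; pixel columns grow to the right and rows downward; lengths in m; the calibration is good to about 2 mm. A picture is of the moment at which its call begins. There is no depth.
A pose or a line that the arm cannot do raises bot.MotionError and nothing moves.
- bot.job_done(): hands the job in; it is judged then, once.
Readings, each from a call of its own:
- bot.current_clock(): time.
- bot.current_joints(): joint angles.
- bot.current_joint_vel(): joint speeds.
- bot.current_effort(): joint torques, N m.
- bot.current_ee_pos(): TCP position.
- bot.current_tool_rot(): TCP orientation.
- bot.current_contact_force(): force on the tool from outside, world axes, zero at the start.
- bot.current_ft_torque(): the same for the moment, N m.
- bot.current_opening(): opening from 0.0 (shut) to 1.0 (fully open).
- bot.current_grip_force(): force on a finger pad.
Only numpy, scipy, OpenCV 4.12 (cv2) and the standard library are available. Lean on these libraries where they do the work, as an engineer would, in place of code of your own. Each camera call takes 0.05 s, during which the arm holds its last target. There are 200 camera calls.

### The job

Bank the three loose ride tokens lying on the green deck of the token till: with the fingertips, gently sweep them one at a time along the deck, through the gate between the two red posts, so that each drops into the slot before the next one follows, in any order. Do not pinch or lift any token, and leave the toy soldier on the deck and everything else on the counter standing where it is.

Things in the scene. Friction and masses are not known exactly. Their poses are not given: they have to be found in the camera images.
- till: Token till, a dark wood block with a green deck 75 mm above the counter, fixed. Origin: on the counter surface, under the deck; its +x axis points away from the robot (turned up to 0.35 rad either way) towards the gate and slot, y to the left, z up. In this frame the deck spans x -115 to +85 mm, y -180 to +180 mm
- deck (a point): Centre of the green deck's surface (till frame -15, 0, 75 mm). Brass rims stand 10 mm above the deck along both sides (6 mm thick, at |y| = 174 to 180 mm); the edge nearest the robot is open. A brass wall 12 mm above the deck runs along the far edge (till x = 81 to 89 mm), broken only by the gate
- gate (a point): Middle of the gate, at deck height, on the edge where the deck ends and the slot begins (till frame 85, 0, 75 mm). The gate is 46 mm wide in y, between two red posts (12 mm thick, centred on y = +-30 mm) with brass balls, tops 29 mm above the deck. A token whose centre is pushed past this edge tips over it and drops into the slot by itself
- slot (a point): Centre of the slot's white floor, 6 mm above the counter and 69 mm below the deck (till frame 125, 0, 6 mm). The open-topped slot spans till x 85 to 165 mm, y -23 to +23 mm; its red walls stand 12 mm higher than the deck
- token_red: Red metal token with a brass ring on its face, about 36 mm across and 10 mm thick, 50 to 100 g, lying flat and loose on the till's deck at the start. Origin: centre of its underside, z up
- token_gold: Gold (brass) token with a black ring on its face, about 36 mm across and 10 mm thick, 50 to 100 g, lying flat and loose on the till's deck at the start. Origin: centre of its underside, z up
- token_black: Black token with a brass ring on its face, about 36 mm across and 10 mm thick, 50 to 100 g, lying flat and loose on the till's deck at the start. Origin: centre of its underside, z up
- soldier: Toy soldier, red coat and black hat, standing loose on the deck among the tokens: 56 mm tall, round black foot 28 mm across, about 60 g. Origin: centre of its foot's underside. The three tokens and the soldier stand, in any order, at four places near till-frame (0, +-108) and (-50, +-42) mm
- box_red: Red toy box, loose, 70 x 100 x 150 mm, standing on the counter left of the till. Origin: centre of underside
- box_black: Black toy box, loose, 70 x 100 x 150 mm, standing on the counter right of the till. Origin: centre of underside
- bell: Brass counter bell, loose, 76 mm across and 56 mm tall, right of the till. Origin: centre of underside
- jar: Amber sweets jar with a red label and brass cap, loose, 80 mm across and 120 mm tall, left of the till. Origin: centre of underside
- drum: Red toy drum with brass hoops, loose, 74 mm across and 50 mm tall, left of the till. Origin: centre of underside
- token_red_center (a point): Centre of token red (5 mm above its underside)
- token_gold_center (a point): Centre of token gold (5 mm above its underside)
- token_black_center (a point): Centre of token black (5 mm above its underside)

How it is judged:
By the outcome, as a careful person would: the job done as asked, in the order asked, and still so for the second after the job is handed in, with the robot touching nothing.
It also fails if it takes over 64 s, if anything falls off the work surface, if the arm or the gripper's body presses on something with over 40 N, if the wrist force passes 120 N, or if a joint passes its speed limit or range.

## Working session

There is one attempt and no reset: what is moved stays moved. The work goes in short steps, each a Python script; the robot and the scene stay as the last script left them, time stands still between calls to the robot, and variables do not carry over. Pictures are saved under pics/ and viewed, at most 10 in all, crops included, and the job is handed in when it is done.

```bash
mkdir -p pics
python3 - <<'E'
from workcell import bot
import cv2,numpy as np
for n in("top","scene"):
    c=bot.read_camera(n); cv2.imwrite(f"pics/{n}0.png",c["pixels"])
    np.savez(f"{n}.npz",**c); print(n,c["fx"],c["cx"],c["cy"],np.round(-c["R"].T@c["t"],3),np.round(c["R"],2).tolist())
print(bot.current_clock(), bot.current_tool_rot())
E
```

```text
top 361.7306262044055 317.07826665669097 193.96826898052853 [ 0.41  -0.01   1.238] [[-0.0, -1.0, -0.0], [-0.99, 0.0, -0.11], [0.11, 0.0, -0.99]]
scene 468.32108125966874 319.7572244817315 208.4214688182293 [1.265 0.198 1.112] [[-0.24, 0.97, -0.02], [0.78, 0.18, -0.59], [-0.57, -0.15, -0.8]]
0.1 [-3.06905275e+00 -6.63393856e-01  8.68026278e-07]
```

View pics/top0.png

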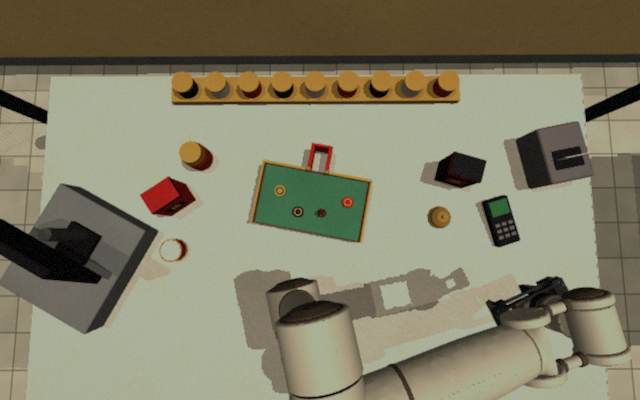

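View pics/scene0.png

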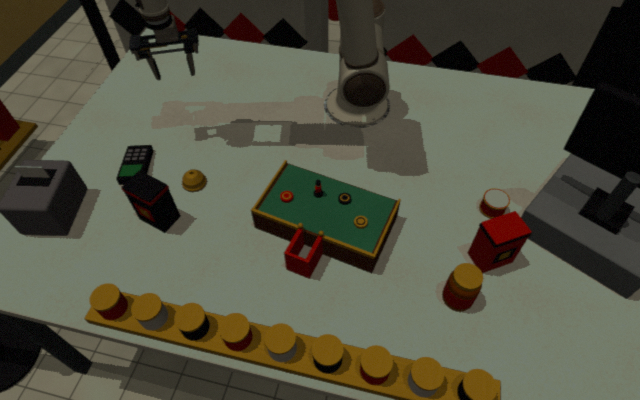

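Top view: gold at about (280,191), black (298,212), soldier (321,213), red (348,202), and the slot at the top near (320,157). The scene view agrees with this layout. Next I'll measure positions from both views.

```bash
cat > vis.py <<'E'
import cv2,numpy as np
def ray(c,uv,z):
    uv=np.atleast_2d(np.array(uv,float)); R,t=c["R"],c["t"]
    d=np.c_[(uv[:,0]-c["cx"])/c["fx"],(uv[:,1]-c["cy"])/c["fy"],np.ones(len(uv))]@R
    o=-R.T@t
    return (o+d*((z-o[2])/d[:,2])[:,None])[:,:2]
def deck(c):
    h=cv2.cvtColor(c["pixels"],cv2.COLOR_BGR2HSV)
    m=cv2.inRange(h,(60,110,50),(90,255,255))
    cs,_=cv2.findContours(m,cv2.RETR_EXTERNAL,cv2.CHAIN_APPROX_NONE)
    k=max(cs,key=cv2.contourArea)
    full=cv2.drawContours(np.zeros_like(m),[cv2.convexHull(k)],-1,255,-1)
    blobs=cv2.erode(full,np.ones((5,5)))&~m
    n,l,s,ce=cv2.connectedComponentsWithStats(blobs)
    return k,[(s[i,4],s[i,:4],ce[i],c["pixels"][l==i].mean(0)) for i in range(1,n) if s[i,4]>25]
def rect(c,k):
    P=ray(c,k[:,0],0.075)
    return cv2.minAreaRect((P*1000).astype(np.float32)),P
E
python3 - <<'E'
from vis import *
for n in("top","scene"):
    c=dict(np.load(n+".npz")); k,b=deck(c); r,P=rect(c,k); print(n,r)
    (cx,cy),(w,h),a=r
    u=np.array([np.cos(np.radians(a)),np.sin(np.radians(a))]); 
    if w>h: u=np.array([-u[1],u[0]])
    if u[0]<0:u=-u
    v=np.array([-u[1],u[0]]); ctr=np.array([cx,cy])/1000
    print("yaw",np.arctan2(u[1],u[0]),"origin",ctr+u*.017)   # visible green x -115..81
    for A,bb,ce,col in b:
        w=ray(c,ce,.083)[0]; d=w-(ctr+u*.017); print(A,bb,ce.round(1),col.round(),w.round(4),"till",(d@u*1000).round(1),(d@v*1000).round(1))
    h=cv2.cvtColor(c["pixels"],cv2.COLOR_BGR2HSV); m=cv2.inRange(h,(0,150,90),(6,255,255))|cv2.inRange(h,(174,150,90),(180,255,255))
    nn,l,s,ce=cv2.connectedComponentsWithStats(m)
    for i in range(1,nn):
        w=ray(c,ce[i],.087)[0]; d=w-(ctr+u*.017)
        if s[i,4]>20: print("red",s[i],ce[i].round(1),(d@u*1000).round(1),(d@v*1000).round(1))
c=cv2.imread("pics/top0.png")[130:255,235:395];d=cv2.imread("pics/scene0.png")[150:290,240:410]
cv2.imwrite("pics/crop.png",np.vstack([cv2.resize(c,(480,280)),cv2.resize(d,(480,310))]))
E
```

```text
top ((463.17779541015625, -16.752052307128906), (91.30640411376953, 102.7182388305664), 77.30040740966797)
yaw 1.3491466224317272 origin [ 4.66915063e-01 -1.67938485e-04]
242 [307 204  23  27] [319.  218.5] [61. 88. 62.] [ 0.4553 -0.0129] till -15.0 8.6
red [308 143  24  27 197] [319.6 154.6] 27.7 -193.5
red [141 177  39  36 739] [159.7 194.9] 499.4 45.2
red [342 197  11  11  38] [347.  202.2] -90.8 -61.4
scene ((511.9285583496094, 13.443695068359375), (332.0877990722656, 187.07513427734375), 79.00059509277344)
yaw -0.1919758313911249 origin [0.52861625 0.01020012]
161 [313 179  14  19] [318.4 189.6] [13. 21. 26.] [ 0.4686 -0.0198] till -53.2 -40.9
163 [279 190  15  13] [286.2 195.9] [13. 33. 83.] [ 0.5109 -0.1017] till 4.0 -113.3
142 [338 193  14  12] [344.3 198.4] [14. 31. 33.] [0.4825 0.0578] till -54.3 37.9
178 [353 215  16  14] [360.3 221.4] [19. 62. 76.] [0.5484 0.1157] till -0.7 107.3
red [482 212  49  32 908] [505.7 226.9] -138.1 461.9
red [285 229  36  33 254] [301.8 247.2] 138.6 1.8
```

View pics/crop.png

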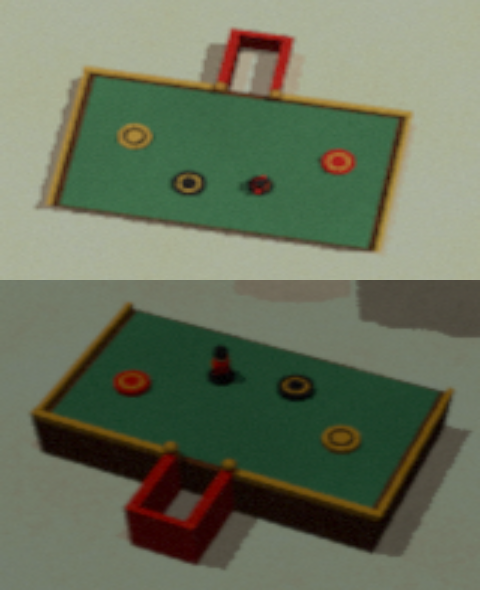

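The crop confirms the layout, with gold on the left, black mid-left, the soldier mid-right and red on the right. The top mask was too strict, so I'll loosen it and also take a closer wrist view from above the deck.

```bash
sed -i 's/(60,110,50),(90,255,255)/(60,95,40),(92,255,200)/' vis.py
cat >> vis.py <<'E'
def report(c):
    k,b=deck(c); (p,(w,h),a),P=rect(c,k); print("rect",p,w,h,a, "contour",cv2.boundingRect(k))
    a=np.radians(a); u=np.array([np.cos(a),np.sin(a)])
    if w>h: u=np.array([-u[1],u[0]])
    u*=np.sign(u[0]); v=np.array([-u[1],u[0]]); O=np.array(p)/1000+u*.017
    print("yaw",np.arctan2(u[1],u[0]).round(4),"O",O.round(4))
    for A,bb,ce,col in b:
        q=ray(c,ce,.083)[0]; print(A,bb,col.round(),q.round(4),"till",((q-O)@u*1000).round(1),((q-O)@v*1000).round(1))
E
cat > mv.py <<'E'
from workcell import bot
import numpy as np
from scipy.spatial.transform import Rotation as Ro
def rotvecs(yaw):
    out=[]
    for a in(yaw,yaw+np.pi):
        x=np.array([np.cos(a),np.sin(a),0]);z=np.array([0,0,-1.])
        out.append(Ro.from_matrix(np.c_[x,np.cross(z,x),z]).as_rotvec())
    return out
def pick(p,yaw):
    best=None
    for r in rotvecs(yaw):
        q=bot.inverse_kinematics(p,r)
        if q is not None and (best is None or abs(q[5])<abs(best[0][5])): best=(q,r)
    return best
E
python3 - <<'E'
from vis import *; from mv import *
report(dict(np.load("top.npz")))
p=bot.current_ee_pos(); bot.line_to([p[0],p[1],.34],max_speed=.3)
q,r=pick([.42,-.01,.40],-.19); print(q,r); bot.goto([.42,-.01,.40],r)
c=bot.read_camera("wrist"); np.savez("wrist.npz",**c); cv2.imwrite("pics/w0.png",c["pixels"]); print(bot.current_clock(),-c["R"].T@c["t"])
try: report(c)
except Exception as e: print(e)
E
```

```text
rect (510.12286376953125, 12.364517211914062) 330.45660400390625 186.1189422607422 78.99897766113281 contour (256, 165, 111, 75)
yaw -0.192 O [0.5268 0.0091]
133 [273 184  13  13] [ 54. 109. 124.] [0.5468 0.1145] till -0.5 107.2
136 [341 196  13  13] [ 41.  69. 138.] [ 0.5085 -0.1033] till 3.5 -113.9
104 [292 206  12  12] [41. 67. 73.] [0.4787 0.0561] till -56.2 36.9
63 [317 207   9  10] [30. 39. 64.] [ 0.4761 -0.0207] till -44.1 -38.9
[-3.13223891e-01 -3.04472902e-01  1.67573972e+00 -4.44089210e-16
  1.77032584e+00  1.44757244e+00] [ 3.12742688 -0.29800258  0.        ]
2.6917 [ 0.48690699 -0.02559199  0.56840721]
rect (495.17120361328125, -91.34581756591797) 2.173462152481079 0.0 -143.86172485351562 contour (354, 102, 2, 2)
yaw -0.9401 O [ 0.5052 -0.1051]
```

View pics/w0.png

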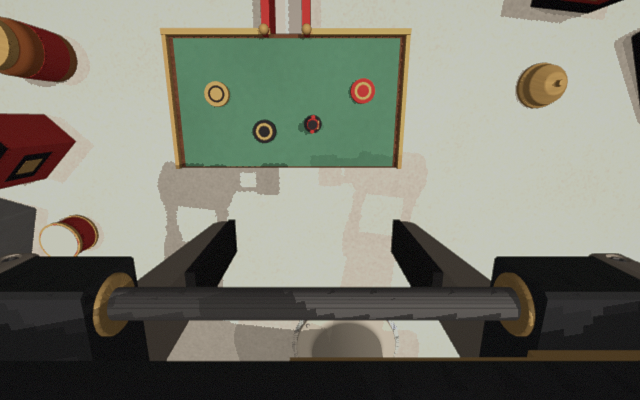

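The wrist view is clear: gold (217,94), black (264,131), soldier (313,124), red (363,91) and the gate balls at (264,30) and (307,30). I'll refine the till pose from the gate balls and the deck edges.

Run:
```python
from vis import *
c=dict(np.load("wrist.npz")); im=c["pixels"].astype(int); B,G,R=im[...,0],im[...,1],im[...,2]
m=((G-R>25)).astype(np.uint8)*255
n,l,s,ce=cv2.connectedComponentsWithStats(m); i=1+s[1:,4].argmax(); m=(l==i).astype(np.uint8)
cs,_=cv2.findContours(m,0,cv2.CHAIN_APPROX_NONE); k=max(cs,key=cv2.contourArea)
(p,(w,h),a),P=rect(c,k); print(p,w,h,a,s[i])
# edge line fits: near edge & far edge via per-column extremes
cols=np.arange(190,385,3); far=np.array([[x,np.nonzero(m[:,x])[0].min()-.5] for x in cols if not 255<x<316]); near=np.array([[x,np.nonzero(m[:,x])[0].max()+.5] for x in cols])
rows=np.arange(50,155,3); lf=np.array([[np.nonzero(m[y])[0].min()-.5,y] for y in rows]); rt=np.array([[np.nonzero(m[y])[0].max()+.5,y] for y in rows])
F={}
for nm,q,z in(("near",near,.075),("far",far,.075),("left",lf,.075),("right",rt,.075)):
    W=ray(c,q,z); vx,vy,x0,y0=cv2.fitLine((W*1000).astype(np.float32),cv2.DIST_HUBER,0,.01,.01).ravel(); F[nm]=np.array([x0,y0]); print(nm,np.arctan2(vy,vx).round(4),x0,y0)
yaw=-.192; u=np.array([np.cos(yaw),np.sin(yaw)]); v=np.array([-u[1],u[0]])
print("x near,far:",F["near"]@u,F["far"]@u,"y l,r:",F["left"]@v,F["right"]@v)
br=((R-B>60)&(R-G<70)&(G-B>25)).astype(np.uint8)
for x0 in(254,297):
    ys,xs=np.nonzero(br[24:36,x0:x0+20]); q=ray(c,[[xs.mean()+x0,ys.mean()+24]],.098)[0]*1000; print("ball",xs.mean()+x0,ys.mean()+24,len(xs),q@u,q@v)
hull=cv2.drawContours(np.zeros_like(m),[cv2.convexHull(k)],-1,1,-1); bl=cv2.erode(hull,np.ones((5,5)))*(1-m)
n,l,s,ce=cv2.connectedComponentsWithStats(bl)
for i in range(1,n):
    if s[i,4]>60: q=ray(c,ce[i],.082)[0]*1000; print(s[i],ce[i].round(1),q.round(1),(q@u).round(1),(q@v).round(1))
```

```text
(511.76904296875, 10.916000366210938) 333.8879699707031 188.17974853515625 79.07606506347656 [  173    38   227   128 25689]
near 1.3801 416.44937 17.850994
far 1.38 610.3088 28.47104
left -0.19 547.55786 173.9312
right -0.19 484.3256 -153.75615
x near,far: 405.3905564651186 593.6611647572673 y l,r: 275.2215080712863 -58.510579293248014
ball 261.625 29.453125 128 600.0263608540967 140.47541340983022
ball 308.71666666666664 29.391666666666666 120 600.1841425126843 74.85778285596233
[350  78  26  26 539] [362.4  90.6] [ 509.8 -104.8] 520.4 -5.5
[204  81  26  26 542] [216.5  93.6] [547.3 112.4] 515.8 214.7
[303 114  19  20 266] [312.2 123.8] [476.3 -21.3] 471.6 70.0
[252 120  25  23 441] [264. 131.] [479.7  54.4] 460.5 145.0
```

```bash
cat >> mv.py <<'E'
YAW=-.191; U=np.array([np.cos(YAW),np.sin(YAW)]); V=np.array([-U[1],U[0]])
O=.516*U+.1082*V
DECK=.075; ZP=DECK+.004; ZS=DECK+.075
W=lambda t,z: np.r_[O+U*t[0]/1000+V*t[1]/1000,z]       # till mm -> world
def sweep(a,b,back,front,speed=.07):
    """push along a->b (till mm): finger face starts `back` mm behind a, ends `front` mm behind b; face is 10 mm ahead of TCP"""
    a,b=np.array(a,float),np.array(b,float); d=(b-a)/np.linalg.norm(b-a)
    s=a-d*(back+10); e=b-d*(front+10)
    q,r=pick(W(s,ZS),YAW+np.arctan2(d[1],d[0]))
    bot.goto(W(s,ZS),r); bot.line_to(W(s,ZP),max_speed=.12)
    bot.line_to(W(e,ZP),max_speed=speed)
    f=bot.current_contact_force(); bot.line_to(W(e-d*12,ZP),max_speed=.1); return f,d,e-d*12
def up(p): bot.line_to(W(p,ZS),max_speed=.2)
E
python3 - <<'E'
from vis import *; from mv import *
bot.set_gripper(.217)
f,d,p=sweep((-55.5,36.8),(30,0),27,15); print(f.round(2)); up(p)
c=bot.read_camera("top"); np.savez("t1.npz",**c)
w=bot.read_camera("wrist")
cv2.imwrite("pics/1.png",np.vstack([cv2.resize(c["pixels"][130:255,235:395],(384,300)),cv2.resize(w["pixels"],(384,240))]))
print(bot.current_clock(),bot.current_opening())
E
```

```text
[ 0.99 -0.29 -0.11]
9.25 0.2163698039374006
```

View pics/1.png

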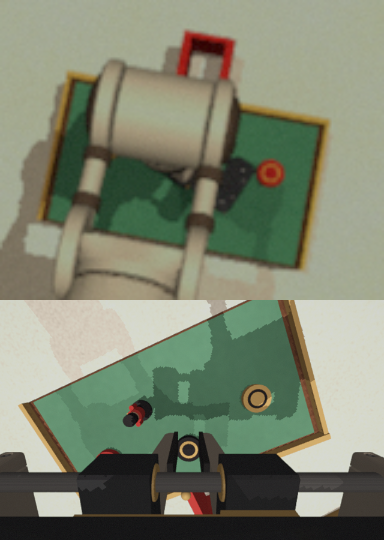

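Wrist half: the black token is staged just ahead of the fingers at about (313,250) full-res. The soldier, gold and red are undisturbed.

```bash
cat >> mv.py <<'E'
def snap(name):
    import cv2
    from vis import np as _
    w=bot.read_camera("wrist"); s=bot.read_camera("scene"); np.savez("last.npz",**w)
    cv2.imwrite(f"pics/{name}.png",np.vstack([cv2.resize(w["pixels"],(448,280)),cv2.resize(s["pixels"][140:290,230:420],(448,310))]))
def gatepush(): # with the cage, token staged near (30,0): stop with the face at x=74
    f,d,p=sweep((30,0),(89,0),28,15,.06); return f,p
E
python3 - <<'E'
from vis import *; from mv import *
w=bot.read_camera("wrist"); q=ray(w,[[313.5,250]],.085)[0]-O; q=np.array([q@U,q@V])*1000; print(q)
if abs(q-[30,0]).max()<7:
    f,p=gatepush(); print(f.round(2)); up(p); snap("2"); print(bot.current_clock())
E
```

```text
[29.22433804 -2.44497521]
[ 0.2  -0.14  0.63]
14.5667
```

View pics/2.png

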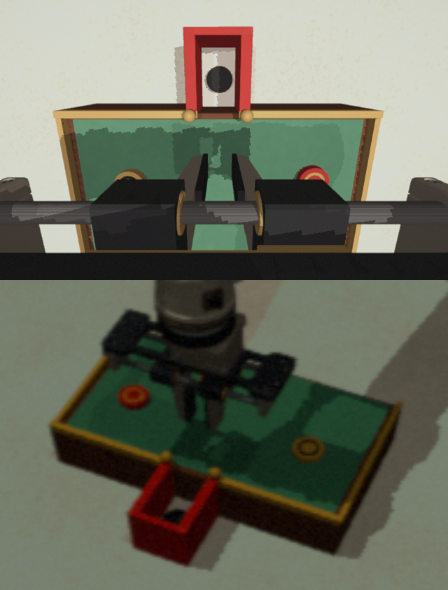

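The black token dropped flat into the slot, seen at (218,80) in the upper half. Next is gold, checking its colour centroid at the staging point before the gate push.

```bash
cat >> mv.py <<'E'
def bank(tok,col,name):
    from vis import ray
    f,d,p=sweep(tok,(30,0),27,15); up(p)
    w=bot.read_camera("wrist"); win=w["pixels"][225:285,285:342].astype(int); B,G,R=win[...,0],win[...,1],win[...,2]
    m=(R-B>50)&((R-G<75) if col=="gold" else (R-G>=60))
    ys,xs=np.nonzero(m)
    print("force",f.round(2),"n",len(xs))
    if len(xs)<20: snap(name+"_q"); return False
    q=ray(w,[[(xs.min()+xs.max())/2+285,(ys.min()+ys.max())/2+225]],.085)[0]-O; q=np.array([q@U,q@V])*1000; print("staged",q.round(1))
    if abs(q-[30,0]).max()>9: snap(name+"_q"); return False
    f,p=gatepush(); up(p); snap(name); print(f.round(2),bot.current_clock()); return True
E
python3 - <<'E'
from mv import *
print(bank((-.2,106.5),"gold","3"))
E
ls pics
```

```text
force [-0.57 -0.17  0.3 ] n 1046
staged [29.4 -0.1]
[0.22 0.32 0.11] 23.975
True
1.png
2.png
3.png
crop.png
scene0.png
top0.png
w0.png
```

View pics/3.png

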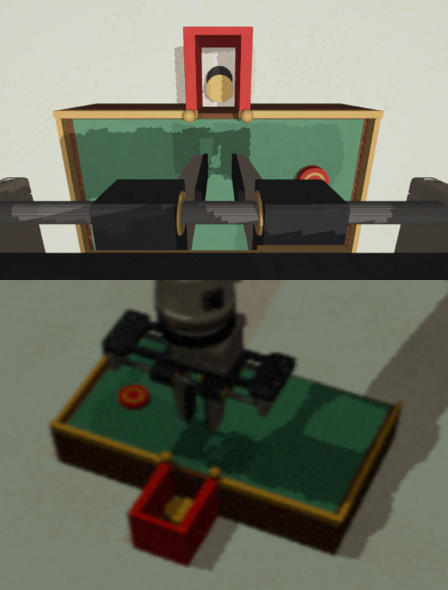

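Gold is in the slot on top of black at (218,90). Now red.

```bash
python3 - <<'E'
from mv import *
ok=bank((4.4,-113.7),"red","4"); print(ok)
if ok:
    p=bot.current_ee_pos(); bot.line_to([p[0],p[1],.3],max_speed=.25); bot.set_joints([-1.355,-.1,1.4,0,1.386,-.21]); 
    import cv2
    t=bot.read_camera("top")["pixels"]; s=bot.read_camera("scene")["pixels"]
    cv2.imwrite("pics/5.png",np.vstack([cv2.resize(t[130:255,125:485],(640,250)),cv2.resize(s[120:320,110:540],(640,300))]))
    print(bot.current_clock(),bot.current_ee_pos())
E
ls pics
```

```text
force [-0.58  0.46  0.95] n 0
False
1.png
2.png
3.png
4_q.png
crop.png
scene0.png
top0.png
w0.png
```

View pics/4_q.png

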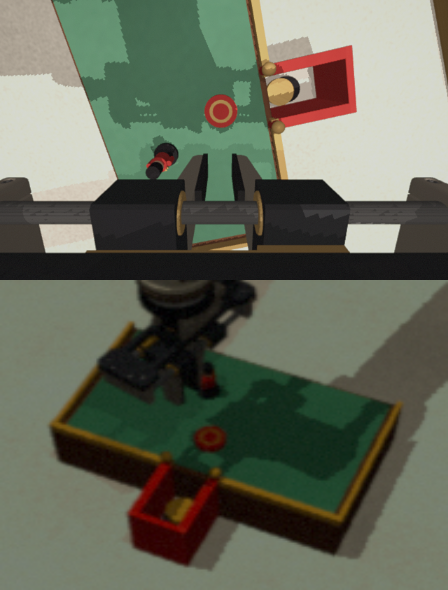

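The red token is staged in front of the gate at (316,157) full-res and the soldier is still standing. My check window was wrong for this wrist orientation, so I'll recheck at that pixel and continue.

Run:
```python
from mv import *; from vis import ray; import cv2
w=bot.read_camera("wrist"); q=ray(w,[[315.7,157]],.085)[0]-O; q=np.array([q@U,q@V])*1000; print(q)
if abs(q-[30,0]).max()<7:
    f,p=gatepush(); print(f.round(2)); up(p)
    p=bot.current_ee_pos(); bot.line_to([p[0],p[1],.3],max_speed=.25); bot.set_joints([-1.355,-.1,1.4,0,1.386,-.21])
    t=bot.read_camera("top")["pixels"]; s=bot.read_camera("scene")["pixels"]
    cv2.imwrite("pics/5.png",np.vstack([cv2.resize(t[130:255,125:485],(640,250)),cv2.resize(s[120:320,110:540],(640,300))]))
    print(bot.current_clock(),bot.current_ee_pos())
```

```text
[30.4681773  -0.77970379]
[ 0.16 -0.54 -0.3 ]
36.55 [ 0.24963162 -0.5759619   0.48518242]
```

View pics/5.png

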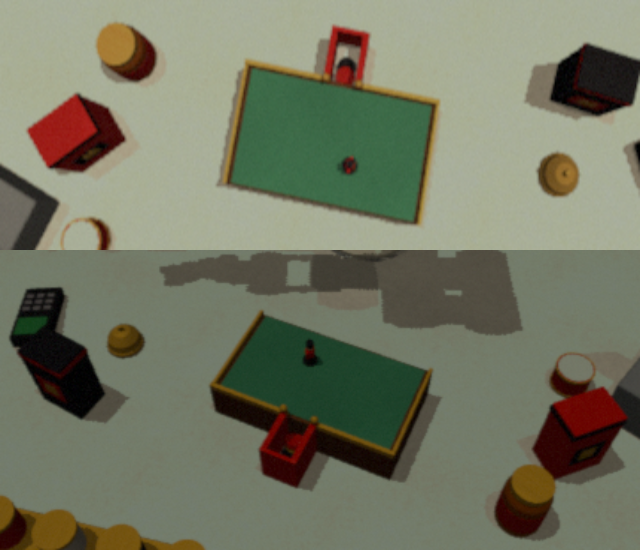

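The deck is clear except for the soldier, and everything else is in place. I'll zoom in once on the slot to confirm red has fully dropped.

Run:
```python
from workcell import bot; import cv2,numpy as np
t=bot.read_camera("top")["pixels"][138:178,300:340]; s=bot.read_camera("scene")["pixels"][222:282,275:335]
o=np.hstack([cv2.resize(x,(400,400),interpolation=2) for x in(t,s)]); cv2.imwrite("pics/6.png",cv2.convertScaleAbs(o,alpha=1.8,beta=10))
```

```text
(no output)
```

View pics/6.png

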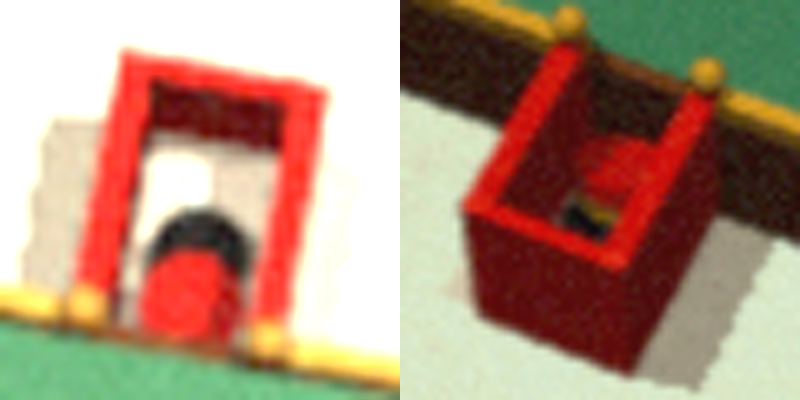

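Red lies in the slot on the other two, well below deck level, so I'm handing in.

```bash
python3 -c "
from workcell import bot
print(bot.job_done())"
```

```text
the job is handed in; nothing more can be done
None
```

I swept all three tokens through the gate into the slot one at a time (black, gold, red); the soldier and everything else on the counter look undisturbed in the final images, and I handed the job in at about 37 s.

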